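Slide the clipboard out over the edge of the packing stand

TASK

Two thin boards lie flat on the low white packing stand: a clipboard with a steel clip across one end, and a plain board with a tin on it. Push the clipboard along the stand until its plain end (the one without the clip) sticks out 50 mm, give or take 10 mm, past the stand's long far edge and the clipboard sits square to that edge, so that the next packer can take it by that end. Only push it with the fingers: keep it flat on the stand, do not lift it, and leave the other things on the stand where they are.

Things in the scene. Friction and masses are not known exactly. Their poses are not given: they have to be found in the camera images.
- stand_edge (a point): Middle of the top of the far long edge of the packing stand, a fixed white bench whose flat top is 600 mm long (along its y), 320 mm deep (along its x) and 60 mm above the table; the top ends at this edge with nothing beneath or beyond it. Axes of the stand: x level, pointing square out over the edge and away from the robot; y along the edge; z up. The stand top reaches from x = -320 mm to x = 0 in this frame.
- clipboard: The clipboard: a loose brown hardboard 200 mm long (its x), 140 mm wide (its y), 4 mm thick, with a blank white sheet on top and a steel clip. About 0.2 kg (may differ by some 30 %), lying flat on the stand, sliding with ordinary friction (about 1 to 3 N). Origin: centre of its underside; x points from the clip end to the plain end, z up.
- clip_back (a point): Middle of the upright back face of the clipboard's steel clip, 11 mm above the board's underside, 100 mm behind the board's centre. The clip is a fixed straight bar 100 mm wide, 16 mm deep, standing from 4 to 18 mm above the board's underside; its back face is flush with the board's end. Behind it at the start there is at least 65 mm of free stand top.
- plain_end (a point): Middle of the lower edge of the clipboard's plain end (the end without the clip), on its underside, 100 mm ahead of the board's centre. Its x in the stand_edge frame is the overhang; at the start it lies 15 to 50 mm short of the edge.
- divider: Bystander: a plain brown hardboard 200 x 140 x 4 mm without a clip, loose, lying flat on the stand beside the clipboard (to its left or right, about 210 mm between centres). Origin: centre of its underside.
- flat_tin: Bystander: a low food tin, 82 mm across, 34 mm high, standing loose on the plain board. Origin: centre of its underside.
- can_left: Bystander: a food can, 66 mm across, 78 mm high, standing loose near the stand's left end. Origin: centre of its underside.
- can_right: Bystander: a food can, 66 mm across, 78 mm high, standing loose near the stand's right end. Origin: centre of its underside.
Not all that is in view belongs to the job. What is shaped like the clipboard but blue or red is not meant.

How it is judged (in metres and radians):
At the end, for the whole second after the job is handed in: The middle of the clipboard's plain end is 40 to 60 mm past the stand's far edge, the clipboard is square to the edge within 0.12 rad, flat on the stand's top and at rest, and the plain board, its tin and the two cans are each within 15 mm of where it started (x of plain_end in the frame of stand_edge between 0.04 and 0.06 m and angle between the x axis of clipboard and the x axis of stand_edge, either way round below 0.12 rad and angle between clipboard's own z axis and vertical below 0.06 rad and z of plain_end in the frame of stand_edge between -0.006 and 0.006 m and y of clipboard in the frame of stand_edge between -0.3 and 0.3 m and linear speed of clipboard below 0.01 m/s and distance of each of divider, flat_tin, can_left, can_right from where it was at the start of the episode below 0.015 m); the robot touches nothing.
It fails at once if the clipboard is lifted or tipped off the stand's top (more than 12 mm up or 0.15 rad) (z of clipboard in the frame of stand_edge above 0.012 m or angle between clipboard's own z axis and vertical above 0.15 rad).
It fails at once if another thing on the stand (plain board, tin or can) is moved more than 15 mm or tipped (distance of any of divider, flat_tin, can_left, can_right from where it was at the start of the episode above 0.015 m or angle between any of divider, flat_tin, can_left, can_right's own z axis and vertical above 0.3 rad).
It also fails if it takes over 34 s, if anything falls off the work surface, if the arm or the gripper's body presses on something with over 40 N, if the wrist force passes 120 N, or if a joint passes its speed limit or range.

ROBOT

A 6-joint arm with a two-finger parallel gripper is mounted at the origin on the work surface. World frame = base frame: x ahead of the robot, y to its left, z up, the work surface at z = 0. Lengths are in m, angles in degrees, forces in N, time in s.
With the tool pointing down it reaches from about 0.275 to 0.75 m from the base axis. Payload 10.2 kg.
Tool frame: the origin (TCP) lies on the centre line of the jaws, within the pads' length; the fingertips stand 22 mm ahead of it and the grasp point (between the pads) lies 3 mm ahead of it (robot.tcp_to_tips is the distance from the TCP to the fingertips, in m); z points along the fingers, y is the line along which they close (so a half turn about z gives the same grasp; the last joint's range is limited). The gripper opens to 85 mm and grips with 20 to 120 N. Pads are 22 mm wide; open, the fingers measure 114 mm over their backs; the gripper's body (76 mm by 85 mm) begins 54 mm behind the grasp point. The pads swing forward as they close: fully open they stand 13 mm farther back than shut.
Start: joints at [-78.747, 17.928, 85.812, -0, 76.261, -12.8], TCP at [0.214, -0.479, 0.253] pointing down, gripper open.
Joint ranges: [-168.41, 168.41], [-55.51, 124.54], [10.69, 146.95], [-70.63, 250.63], [1, 178], [-165.06, 165.06]. Speed limits (degrees/s): [136.94, 136.94, 172.46, 180, 180, 180].

INTERFACE

Orientations are given as [roll, pitch, yaw] about the fixed x, y, z axes, in that order (R = Rz(yaw) Ry(pitch) Rx(roll)).
In Python, from station import sense, eyes, robot gives the robot as it stands.
- The arm moves only by the tool servo_tool, never from a script. Its argument "plan" is text: rows parted by semicolons, each of 7 numbers parted by spaces: the turn, a rotation vector about the tool's x, y, z in degrees, then the shift along the tool's x, y, z in mm, then the opening, from 0 (shut) to 1 (fully open). In form: rx ry rz x y z jaw; .... A call has exactly 8 rows; each row shifts and turns the commanded pose from where the row before left it, along the tool's axes as they then stand; what a row does not reach is not made up. A row lasts 1/12 s, in which the tool goes at most 41.7 mm and 7.16 degrees, less where a joint would pass 70% of its speed; a pose out of reach is approached as far as the arm can. A call with a gripper value outside its range is refused whole. The fingers move at their own pace and stop on an object; "squeeze" is the grip in N (left out, the last holds). Time passes only in rows, so rows that do not move let the fingers close, or fill a call up. It gives the time, the measured TCP pose, the force, the opening and the grip force at its end, in the units of the state.
- sense(): the state, without advancing time (a new reading comes with each control period).
- eyes.read_camera(name): name is "side" or "top" or "wrist"; returns a dict with "frame" (384x512x3 uint8, blue, green, red), "fx", "fy", "cx", "cy" (pixels), "xyz" and "attitude" of the camera in the world. Camera axes: x right, y down, z forward; pixel columns grow to the right and rows downward; lengths in m; the calibration is good to about 2 mm. A picture is of the moment at which its call begins. There is no depth.
- robot.close_job(): hands the job in; it is judged then, once.
The state is a dict: "t": time; "joints": joint angles; "dq": joint speeds; "tau": joint torques, N m; "tool_pos": TCP position; "tcp_rot": TCP orientation; "contact_force": force on the tool from outside, world axes, zero at the start; "wrist_torque": the same for the moment, N m; "opening": opening from 0.0 (shut) to 1.0 (fully open); "grasp_force": force on a finger pad.
Only numpy, scipy, OpenCV 4.12 (cv2) and the standard library are available. Lean on these libraries where they do the work, as an engineer would, in place of code of your own. Each camera call takes 0.05 s, during which the arm holds its last target. There are 200 camera calls.

## Working session

There is one attempt and no reset: what is moved stays moved. The work goes in short steps, Python scripts to look and compute and a tool call to move; the robot and the scene stay as the last step left them, time stands still between calls to the robot, and variables do not carry over. Pictures are saved under pics/ and viewed, at most 10 in all, crops included, and the job is handed in when it is done.

Besides the shell and the picture viewer there is one more tool, called after ">>>" as name(argument=value, ...), one argument or row to a line, values as JSON. servo_tool: Moves the arm, as the interface text tells. Its arguments: {"type":"object","properties":{"plan":{"type":"string"},"squeeze":{"type":"number"}},"required":["plan"]}

```bash
mkdir -p pics
python3 - <<'E'
from station import sense, eyes, robot
import cv2,json,numpy as np
s=sense();print({k:s[k] for k in('t','tool_pos','tcp_rot','opening','contact_force')},robot.tcp_to_tips)
for n in('top','side'):
    c=eyes.read_camera(n);cv2.imwrite(f'pics/{n}0.png',c['frame']);print(n,{k:c[k] for k in c if k!='frame'})
E
```

```text
{'t': 0.0, 'tool_pos': array([ 0.21393149, -0.47917863,  0.25272392]), 'tcp_rot': array([-1.79926042e+02, -1.60692407e-02,  2.40552378e+01]), 'opening': 1.0037985765460864, 'contact_force': array([-0.06164229,  0.73287694, -0.34243739])} 0.022
top {'fx': 448.5905920442166, 'fy': 448.5905920442166, 'cx': 253.51005482050604, 'cy': 184.59626861871166, 'xyz': array([0.39613334, 0.00547225, 1.48082571]), 'attitude': array([-175.75468467,    0.63011709,  -90.20210144])}
side {'fx': 469.07333834038434, 'fy': 469.07333834038434, 'cx': 257.16599002185455, 'cy': 188.70566179923017, 'xyz': array([0.23311452, 1.01401232, 0.78738328]), 'attitude': array([-125.13812932,    0.94724272, -165.68163705])}
```

View pics/top0.png

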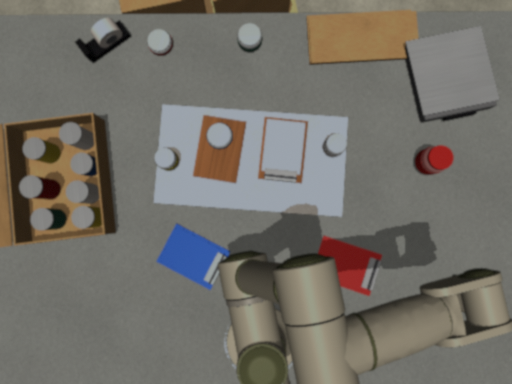

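View pics/side0.png

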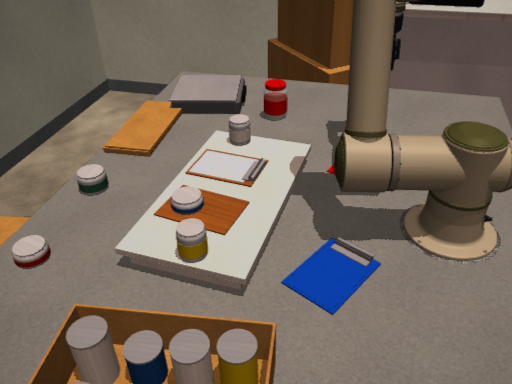

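The brown board with the white sheet at top (283,150), clip at its near end (281,178), is the clipboard. The others that could be mistaken for it are the plain board with tin (219,150), the blue clipboard (194,255) and the red one (350,264). I'll check it in a crop and measure.

```bash
cat > h.py <<'E'
import numpy as np,cv2
from scipy.spatial.transform import Rotation as R
from station import sense,eyes,robot
def ray(c,uv,z):
    uv=np.atleast_2d(uv).astype(float)
    d=np.c_[(uv[:,0]-c['cx'])/c['fx'],(uv[:,1]-c['cy'])/c['fy'],np.ones(len(uv))]@R.from_euler('xyz',c['attitude'],degrees=True).as_matrix().T
    return c['xyz']+d*((z-c['xyz'][2])/d[:,2])[:,None]
def proj(c,p):
    q=(np.atleast_2d(p)-c['xyz'])@R.from_euler('xyz',c['attitude'],degrees=True).as_matrix()
    return q[:,:2]/q[:,2:]*c['fx']+[c['cx'],c['cy']]
def board(c,roi,z):
    "brown board outline -> rect in world (convex hull min-area)"
    x0,y0,x1,y1=roi
    h=cv2.cvtColor(c['frame'],cv2.COLOR_BGR2HSV)[y0:y1,x0:x1]
    m=((h[...,1]>90)&((h[...,0]<20)|(h[...,0]>170))).astype(np.uint8)
    p=np.argwhere(m)[:,::-1]+[x0,y0]
    w=ray(c,p,z)[:,:2].astype(np.float32)
    return cv2.minAreaRect(w*1000)
def stand(c,roi):
    x0,y0,x1,y1=roi
    g=c['frame'][y0:y1,x0:x1].min(2); m=cv2.threshold(g,0,255,cv2.THRESH_OTSU)[1]
    k=max(cv2.findContours(m,0,1)[0],key=cv2.contourArea)[:,0]+[x0,y0]
    return ray(c,k,.06)[:,:2]
E
python3 - <<'E'
from h import *
c=eyes.read_camera('top')
print('clip',board(c,(255,112,312,190),.064));print('div',board(c,(190,110,250,190),.064))
w=stand(c,(140,95,360,225))
print(cv2.minAreaRect((w*1000).astype(np.float32)), cv2.boxPoints(cv2.minAreaRect((w*1000).astype(np.float32))))
print('cans',ray(c,[(168,158),(335,144)],.138),'tin',ray(c,[219,135],.098), 'clip bar',ray(c,[281,177],.078))
cv2.imwrite('pics/crop.png',cv2.resize(c['frame'][95:225,145:355],None,fx=3.7,fy=3.7,interpolation=cv2.INTER_CUBIC))
E
```

```text
clip ((613.37548828125, -72.09065246582031), (134.30535888671875, 191.3890380859375), 83.67181396484375)
div ((617.7283935546875, 129.70855712890625), (134.971923828125, 194.8618927001953), 80.45299530029297)
((582.53125, 33.324493408203125), (612.1292724609375, 324.5184631347656), 85.61988067626953) [[ 397.37082 -259.45398]
 [ 720.94147 -284.23846]
 [ 767.69165  326.10297]
 [ 444.12103  350.88745]]
cans [[ 0.57757318  0.27798665  0.138     ]
 [ 0.61757923 -0.22633595  0.138     ]] tin [[0.65444934 0.12743147 0.098     ]] clip bar [[ 0.52385236 -0.06581355  0.078     ]]
```

View pics/crop.png

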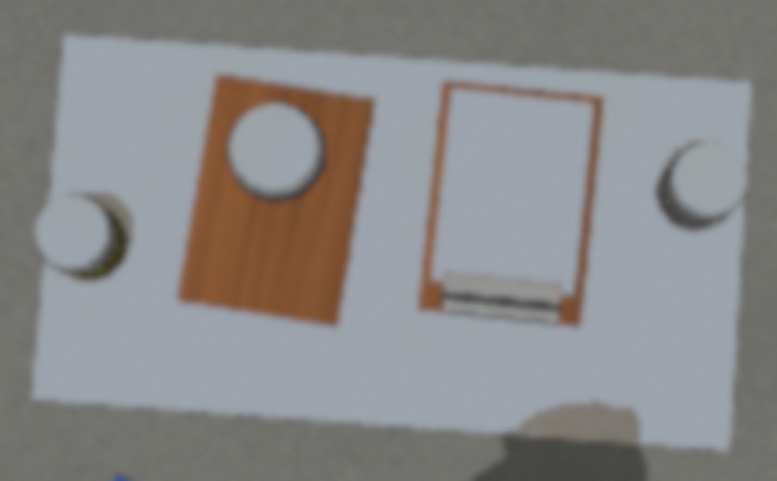

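The crop confirms it: white sheet, and the steel clip bar at crop (502,297), nearest the robot. Next I'll fit the edges more accurately and compute the approach.

```bash
cat >> h.py <<'E'
def edge(c,uv0,uv1,z,ch=None,half=6,n=40):
    "strongest-gradient line near pixel segment -> world line (mean point, direction, rms)"
    g=cv2.GaussianBlur((c['frame'].min(2) if ch is None else c['frame'][...,ch]).astype(np.float32),(0,0),.8)
    a,b=np.array(uv0,float),np.array(uv1,float);d=(b-a)/np.linalg.norm(b-a);nn=np.array([-d[1],d[0]])
    t=np.arange(-half,half+.01,.2);P=[]
    for s in np.linspace(.05,.95,n):
        q=(a+s*(b-a)+t[:,None]*nn).astype(np.float32)
        v=np.abs(np.gradient(cv2.remap(g,q[None,:,0],q[None,:,1],1)[0]))
        w=np.where(v>.5*v.max(),v,0);w[np.abs(t-t[v.argmax()])>1.5]=0
        P.append(q.T@w/w.sum())
    W=ray(c,P,z)[:,:2].astype(np.float32)
    vx,vy,x,y=cv2.fitLine(W,cv2.DIST_HUBER,0,.001,.001).ravel()
    r=(W-[x,y])@[-vy,vx]
    return np.array([x,y]),np.array([vx,vy]),np.sqrt(np.mean(r**2))
E
cat > m.py <<'E'
from h import *
c=eyes.read_camera('top')
C=lambda x,y:(145+x/3.7-.4,95+y/3.7-.4)
p,d,r=edge(c,C(63,35),C(751,82),.06)
d*=-np.sign(d[1]); X=np.array([-d[1],d[0]]); X*=np.sign(X[0]); print('far edge',p,'yaw',np.degrees(np.arctan2(X[1],X[0])),r)
for nm,a,b in(('plain',(444,82),(603,97)),('left',(444,82),(420,310)),('right',(603,97),(580,325))):
    q,e,r=edge(c,C(*a),C(*b),.064,half=2.0); n=e if nm!='plain' else np.array([-e[1],e[0]]); n=n*np.sign(n[0])
    print(nm,q,'yaw',np.degrees(np.arctan2(n[1],n[0])),'x_stand',(q-p)@X,r)
E
python3 m.py
```

```text
far edge [0.7388238  0.00155772] yaw -4.848189 0.007970316
plain [ 0.7150221  -0.08010113] yaw -6.4181485 x_stand -0.016815051 0.00442152
left [ 0.6242716  -0.00515165] yaw -6.274491 x_stand -0.113575295 0.003798515
right [ 0.6104226  -0.14318131] yaw -6.5605855 x_stand -0.11570901 0.002234392
```

```bash
sed -i "s/C(751,82),.06)/C(751,82),.06,half=3)/" m.py; python3 m.py|head -1
python3 - <<'E'
from h import *
c=eyes.read_camera('top')
w=stand(c,(140,95,360,225)); th=np.radians(-4.4);X=np.array([np.cos(th),np.sin(th)]);Y=np.array([-X[1],X[0]])
a=w@X;b=w@Y
print(a.min(),a.max(),b.min(),b.max())
for lo in(1,0):
    k=(a>a.max()-.02) if lo else (a<a.min()+.02)&(b>b.min()+.16)
    k&=(b<b.max()-.03)&(b>b.min()+.03)
    vx,vy,x,y=cv2.fitLine(w[k].astype(np.float32),cv2.DIST_HUBER,0,.001,.001).ravel();print(k.sum(),x,y,np.degrees(np.arctan2(vy,vx))-90, (w[k]-[x,y])@[-vy,vx]@np.zeros(k.sum()) if 0 else np.std((w[k]-[x,y])@[-vy,vx]))
# target start pose: 30mm behind clip centre
b=board(c,(255,112,312,190),.064);print(b)
E
```

```text
far edge [0.74342954 0.03589524] yaw -4.335344 0.00070217106
0.41593600757156945 0.7404748753371722 -0.2279013983076046 0.38398053302426916
171 0.7412939 0.02180672 -4.341667 0.001249939243259814
130 0.4292524 0.11300331 -3.8466034 0.0027021426891446283
((613.37548828125, -72.09065246582031), (134.30535888671875, 191.3890380859375), 83.67181396484375)
```

>>> servo_tool(
  plan="0 0 0 25.3 -17.5 0 0.55; 0 0 0 25.3 -17.5 0 0.55; 0 0 0 25.3 -17.5 0 0.55; 0 0 0 25.3 -17.5 0 0.55; 0 0 0 25.3 -17.5 0 0.55; 0 0 0 25.3 -17.5 0 0.55; 0 0 0 25.3 -17.5 0 0.55; 0 0 0 25.3 -17.5 0 0.55",
)

```text
t: 0.97
tool_pos: [0.3422, -0.2677, 0.2534]
tcp_rot: [180.0, -0.0, 24.0]
contact_force: [0.8, -1.1, -0.4]
opening: 0.553
grasp_force: 0.0
```

>>> servo_tool(
  plan="0 0 0 25.3 -17.5 0 0.55; 0 0 0 25.3 -17.5 0 0.55; 0 0 0 25.3 -17.5 0 0.55; 0 0 0 25.3 -17.5 0 0.55; 0 0 0 25.3 -17.5 0 0.55; 0 0 0 25.3 -17.5 0 0.55; 0 0 0 25.3 -17.5 0 0.55; 0 0 0 25.3 -17.5 0 0.55",
)

```text
t: 1.63
tool_pos: [0.47, -0.0572, 0.2534]
tcp_rot: [180.0, -0.0, 24.1]
contact_force: [-0.3, -0.3, 0.4]
opening: 0.553
grasp_force: 0.0
```

>>> servo_tool(
  plan="0 0 5.7 0 0 0 0.55; 0 0 5.7 0 0 0 0.55; 0 0 5.7 0 0 0 0.55; 0 0 5.7 0 0 0 0.55; 0 0 5.6 0 0 0 0.55; 0 0 0 0 0 10 0.55; 0 0 0 0 0 10 0.55; 0 0 0 0 0 10 0.55",
)

```text
t: 2.3
tool_pos: [0.4692, -0.0587, 0.2219]
tcp_rot: [-180.0, 0.1, -4.2]
contact_force: [0.1, -0.2, -0.1]
opening: 0.548
grasp_force: 0.0
```

Run:
```python
from h import *
c=eyes.read_camera('wrist');cv2.imwrite('pics/w1.png',c['frame']);print(c['xyz'],c['attitude'],c['fx'])
print(proj(c,[.514,-.061,.071]),proj(c,[.7128,-.0832,.06]))
```

```text
[ 0.54971629 -0.06527242  0.34282038] [ 1.61473536e+02 -8.02059709e-02 -9.41691387e+01] 295.822051210904
[[254.03496159 134.60682405]] [[ 263.98757482 -143.77923871]]
```

View pics/w1.png

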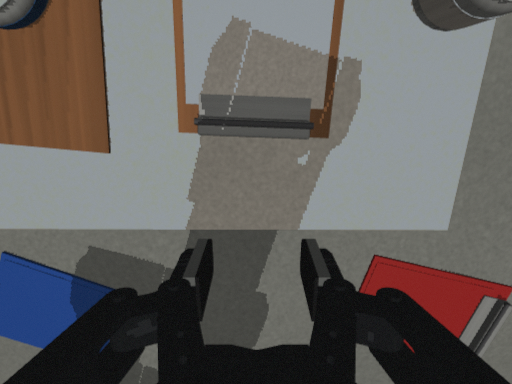

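Clip back shows at (254,136), matching the prediction, and the fingers are centred on it. Descending behind the clip.

>>> servo_tool(
  plan="0 0 0 0 0 20 0.55; 0 0 0 0 0 20 0.55; 0 0 0 0 0 20 0.55; 0 0 0 0 0 20 0.55; 0 0 0 0 0 20 0.55; 0 0 0 0 0 20 0.55; 0 0 0 0 0 8 0.55; 0 0 0 0 0 7 0.55",
)

```text
t: 3.02
tool_pos: [0.4691, -0.0586, 0.0873]
tcp_rot: [-180.0, 0.1, -4.3]
contact_force: [-0.7, -0.6, 0.5]
opening: 0.548
grasp_force: 0.0
```

>>> servo_tool(
  plan="0 0 0 5 0 0 0.55; 0 0 0 5 0 0 0.55; 0 0 0 4 0 0 0.55; 0 0 0 4 0 0 0.55; 0 0 0 4 0 0 0.55; 0 0 0 4 0 0 0.55; 0 0 0 4 0 0 0.55; 0 0 0 4 0 0 0.55",
)

```text
t: 3.68
tool_pos: [0.5037, -0.0613, 0.0884]
tcp_rot: [-180.0, 0.0, -4.3]
contact_force: [-2.4, 0.1, 2.8]
opening: 0.549
grasp_force: 1.1
```

Run:
```python
from h import *
s=sense();print(s['tool_pos'],s['contact_force'],s['wrist_torque'])
a=eyes.read_camera('wrist')['frame'];c=eyes.read_camera('side');b=c['frame'][120:230,180:320]
s=sense();print(s['tool_pos'],s['contact_force'])
b=cv2.resize(b,(489,384),interpolation=cv2.INTER_CUBIC)
cv2.imwrite('pics/w2.png',np.hstack([cv2.resize(a[:,106:406],(300,384)),b]))
```

```text
[ 0.50367349 -0.06133545  0.08835461] [-2.4206842   0.05671251  2.7597969 ] [-0.06160578  0.26482269 -0.08754407]
[ 0.50388967 -0.06140697  0.08832208] [ 0.9303034  -0.80963046 -1.13686434]
```

View pics/w2.png

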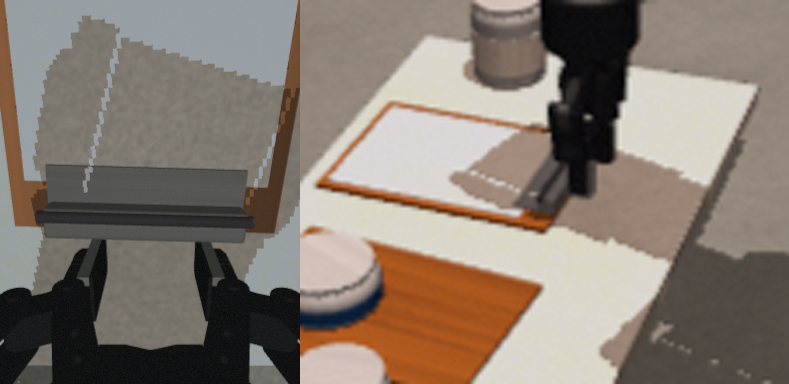

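Both fingers stand just behind the clip, either side of its middle (joined picture, about (95,240) and (208,240)), and nothing is wedged. Pushing most of the way, then I'll measure.

>>> servo_tool(
  plan="0 0 0 1 0 1.5 0.55; 0 0 0 3 0 0 0.55; 0 0 0 3 0 0 0.55; 0 0 0 3 0 0 0.55; 0 0 0 3 0 0 0.55; 0 0 0 3 0 0 0.55; 0 0 0 3 0 0 0.55; 0 0 0 3 0 0 0.55",
)

```text
t: 4.45
tool_pos: [0.5256, -0.063, 0.0868]
tcp_rot: [-180.0, 0.0, -4.3]
contact_force: [-0.3, 0.4, -0.3]
opening: 0.547
grasp_force: 0.4
```

>>> servo_tool(
  plan="0 0 0 4 0 0 0.55; 0 0 0 4 0 0 0.55; 0 0 0 4 0 0 0.55; 0 0 0 4 0 0 0.55; 0 0 0 4 0 0 0.55; 0 0 0 3 0 0 0.55; 0 0 0 2 0 0 0.55; 0 0 0 1 0 0 0.55",
)

```text
t: 5.12
tool_pos: [0.5515, -0.065, 0.0868]
tcp_rot: [180.0, 0.0, -4.3]
contact_force: [-1.8, -0.8, 0.4]
opening: 0.55
grasp_force: 0.9
```

Run:
```python
from h import *
c=eyes.read_camera('top');cv2.imwrite('pics/t2.png',cv2.resize(c['frame'][85:225,145:355],None,fx=3.7,fy=3.7,interpolation=cv2.INTER_CUBIC))
print(sense()['tool_pos'],sense()['contact_force'])
```

```text
[ 0.55151339 -0.06499557  0.08679349] [-0.37409098  0.02339922 -0.51766849]
```

View pics/t2.png

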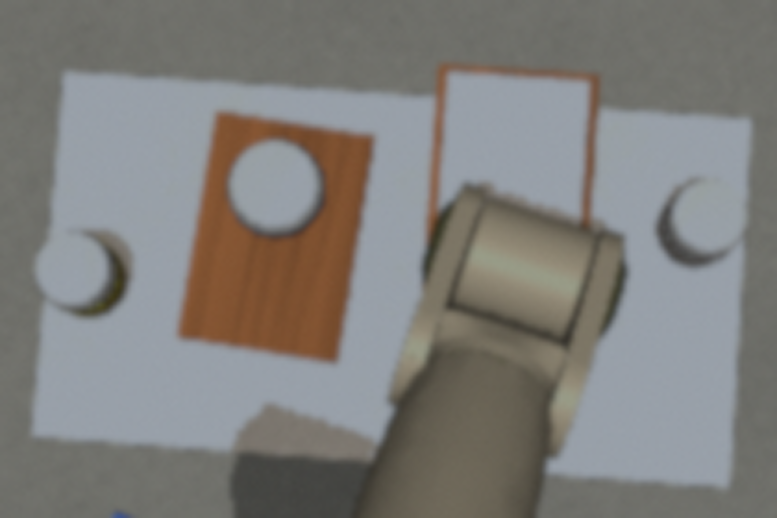

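The board is now square and overhangs: plain edge at crop (442,63)–(600,74). Measuring the overhang.

```bash
cat > m2.py <<'E'
from h import *
c=eyes.read_camera('top')
h=cv2.cvtColor(c['frame'],cv2.COLOR_BGR2HSV)
c2=dict(c);c2['frame']=np.repeat(h[...,1:2],3,2)
n=np.array([.9971,-.0757]);p=np.array([.7434,.0359])
for half in(1,):
    C=lambda x,y:(145+x/3.7-.4,85+y/3.7-.4)
# outermost brown: per column, first half-max saturation crossing from outside
S=h[...,1].astype(float);P=[]
for u in range(267,304):
    col=S[85:135,u];k=np.argmax(col>80)
    if k and k<45: P.append((u,85+k-(col[k]-80)/(col[k]-col[k-1])))
W=ray(c,P,.064)[:,:2].astype(np.float32)
vx,vy,x,y=cv2.fitLine(W,cv2.DIST_HUBER,0,.001,.001).ravel()
r=(W-[x,y])@np.array([-vy,vx])
print(len(P),'overhang mm',1e3*((np.array([x,y])-p)@n),'angle',np.degrees(np.arctan(vy/vx)),'yaw rel',(np.degrees(np.arctan2(vy,vx))%180)-90+4.34,'rms',np.std(r)*1e3,S[85:110:,285][:25])
E
python3 m2.py
```

```text
8 overhang mm 26.966600921979 angle 85.29707 yaw rel -0.36292648 rms 0.23721276 [12. 14. 14. 14. 11. 11. 14. 14. 14. 12. 12. 14. 14. 14. 14. 13. 14. 27.
 60. 74. 27. 14. 23. 26. 24.]
```

```bash
sed -i 's/col>80/col>T/;s/\]-80)/]-T)/;s/^S=/T=42;S=/' m2.py; python3 m2.py
```

```text
37 overhang mm 30.51404503308778 angle 85.534195 yaw rel -0.1258049 rms 0.25341323 [12. 11. 14. 14. 11. 11. 14. 14. 12. 12. 11. 12. 11. 11. 14. 11. 11. 25.
 58. 72. 25. 12. 25. 24. 26.]
```

>>> servo_tool(
  plan="0 0 0 3 0 0 0.55; 0 0 0 4 0 0 0.55; 0 0 0 4 0 0 0.55; 0 0 0 4 0 0 0.55; 0 0 0 3 0 0 0.55; 0 0 0 2 0 0 0.55; 0 0 0 1 0 0 0.55; 0 0 0 0 0 0 0.55",
)

```text
t: 5.93
tool_pos: [0.5725, -0.0666, 0.0868]
tcp_rot: [180.0, -0.0, -4.3]
contact_force: [-0.5, -0.3, -0.3]
opening: 0.55
grasp_force: 0.0
```

```bash
python3 m2.py
```

```text
37 overhang mm 51.4398814456964 angle 85.54841 yaw rel -0.11159134 rms 0.33745655 [14. 12. 14. 14. 14. 11. 14. 14. 12. 12. 16. 39. 78. 54.  5. 22. 26. 24.
 24. 26. 26. 26. 26. 24. 26.]
```

Overhang is about 50 mm and the board is square. Backing off, rising and clearing the view.

>>> servo_tool(
  plan="0 0 0 -6 0 0 0.55; 0 0 0 -10 0 0 0.55; 0 0 0 -10 0 0 0.55; 0 0 0 -10 0 0 0.55; 0 0 0 0 0 -20 0.55; 0 0 0 0 0 -30 0.55; 0 0 0 0 0 -30 0.55; 0 0 0 0 0 -30 0.55",
)

```text
t: 6.65
tool_pos: [0.5357, -0.0637, 0.1981]
tcp_rot: [-180.0, 0.0, -4.4]
contact_force: [0.4, -0.2, 0.9]
opening: 0.552
grasp_force: 0.0
```

>>> servo_tool(
  plan="0 0 0 -25 0 -10 0.55; 0 0 0 -25 0 0 0.55; 0 0 0 -25 0 0 0.55; 0 0 0 -25 0 0 0.55; 0 0 0 -20 0 0 0.55; 0 0 0 -20 0 0 0.55; 0 0 0 -10 0 0 0.55; 0 0 0 0 0 0 0.55",
)

```text
t: 7.32
tool_pos: [0.3855, -0.0522, 0.2069]
tcp_rot: [180.0, -0.0, -4.4]
contact_force: [0.3, -0.3, -0.2]
opening: 0.549
grasp_force: 0.0
```

```bash
python3 m2.py
python3 - <<'E'
from h import *
c=eyes.read_camera('top');cv2.imwrite('pics/t3.png',cv2.resize(c['frame'][85:225,145:355],None,fx=3.7,fy=3.7,interpolation=cv2.INTER_CUBIC))
b=board(c,(255,92,312,180),.064);print(b);print(board(c,(190,110,250,190),.064))
E
```

```text
37 overhang mm 51.44673390187865 angle 85.627846 yaw rel -0.032154083 rms 0.32942623 [11. 14. 11. 14. 14. 11. 11. 12. 14. 14. 14. 36. 78. 50.  7. 22. 24. 26.
 24. 26. 24. 26. 26. 26. 26.]
((684.4752197265625, -73.8097915649414), (138.34527587890625, 194.90963745117188), 85.27848052978516)
((617.6846313476562, 129.448486328125), (135.4993438720703, 194.8618927001953), 80.45299530029297)
```

View pics/t3.png

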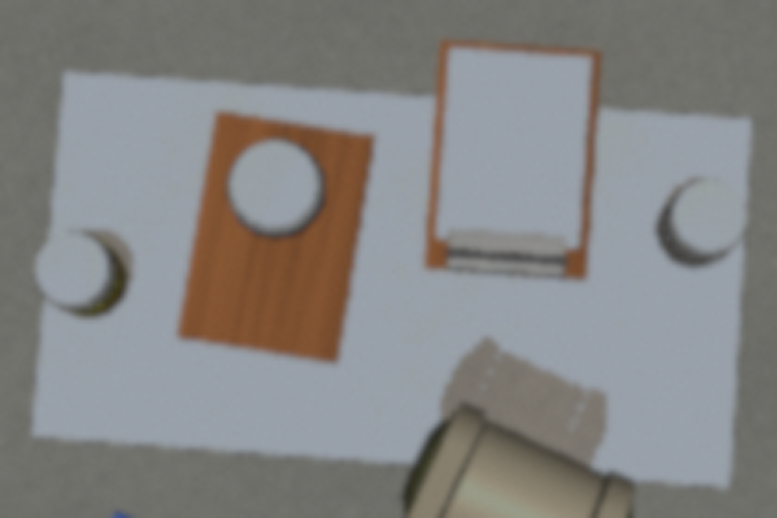

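The clipboard (plain edge at crop (442,42)–(600,52)) sticks out about 50 mm and sits square. The other things are where they were, and the arm is clear.

```bash
python3 -c "
from station import robot;print(robot.close_job())"
```

```text
the job is handed in; nothing more can be done
None
```

Job handed in, with no verdict returned: the top camera shows the clipboard's plain end about 50 mm past the far edge and square to it within about 1°, the other things on the stand not visibly moved, and the arm clear.

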